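# Sort the loose test consumables into the bench trays

### The arm

A 7-joint arm with a two-finger parallel gripper is mounted at the origin on a cart in front of the work surface, level with it; the furniture and walls round the work are solid. World frame = base frame: x ahead of the robot, y to its left, z up, the work surface at z = 0. Lengths are in m, angles in degrees, forces in N, time in s.
With the tool pointing down it reaches from about 0.4 to 0.925 m from the base axis. Payload 5.6 kg.
Tool frame: the origin (TCP) lies on the centre line of the jaws, within the pads' length; the fingertips stand 19 mm ahead of it and the grasp point (between the pads) is the TCP; z points along the fingers, y is the direction in which the jaws open and shut (so a half turn about z gives the same grasp; the last joint's range is limited). The gripper opens to 85 mm and grips with 20 to 120 N. Pads are 22 mm wide; open, the fingers measure 114 mm over their backs; the gripper's body (76 mm by 85 mm) begins 54 mm behind the grasp point. The pads swing forward as they close: fully open they stand 13 mm farther back than shut.
Start: joints at [-71.047, 26.786, -0.665, 91.828, 0.344, 61.387, -3.226], TCP at [0.237, 0.605, 0.25] pointing down, gripper open.
Joint ranges: [-144.91, 144.91], [-17.63, 115.5], [-89.93, 88.59], [15.96, 139.68], [-74.01, 254.01], [8.47, 105.57], [-167.45, 167.45]. Speed limits (degrees/s): [147.25, 147.25, 180, 180, 180, 180, 180].

### API

Orientations are given as a 3x3 rotation matrix whose columns are the frame's x, y, z axes.
In Python, from workcell import ctrl, viewer, workorder gives the robot as it stands.
- The arm moves only by the tool carry_out, never from a script. Its argument "commands" is a list of rows, each an object of numbers: "dx", "dy", "dz": the shift along the tool's x, y, z in mm; "wx", "wy", "wz": the turn, a rotation vector about the tool's x, y, z in degrees; "fingers": the opening, from 0 (shut) to 1 (fully open). In form: [{"dx": .., "dy": .., "dz": .., "wx": .., "wy": .., "wz": .., "fingers": ..}, ...]. A call has 1 to 12 rows; each row is the pose to reach, as a shift and turn from the pose measured when the call began, along the tool's axes at that moment; what a row does not reach only later rows make up. A row lasts 1/10 s, in which the tool goes at most 50 mm and 8.59 degrees, less where a joint would pass 70% of its speed; a pose out of reach is approached as far as the arm can. A call with a gripper value outside its range is refused whole. The fingers move at their own pace and stop on an object; "newtons" is the grip in N (left out, the last holds). Time passes only in rows, so rows that repeat a pose let the fingers close. It gives the time, the measured TCP pose, the force and the opening at its end, in the units of the state.
- ctrl.observe(): the state, without advancing time (a new reading comes with each control period).
- viewer.get_image(name): name is "scene" or "top" or "wrist"; returns (picture, depth): 384x512x3 uint8, blue, green, red; 384x512 float32, m along the optical axis (not along the pixel's ray), 0 where there is no reading.
- viewer.camera_params(name): a dict with "fx", "fy", "cx", "cy" (pixels), "xyz" and "attitude" of the camera in the world; the wrist camera has in their place "hand_eye" (4x4, takes a point from camera to tool coordinates, whose origin is the TCP and whose axes are the flange's). Camera axes: x right, y down, z forward; pixel columns grow to the right and rows downward; lengths in m; the calibration is good to about 2 mm. A picture is of the moment at which its call begins: read the wrist's pose just before it. camera_params takes no time and is no camera call.
- workorder.finish_job(): hands the job in, once; it reports no verdict.
The state is a dict: "t": time; "joint_pos": joint angles; "dq": joint speeds; "joint_torque": joint torques, N m; "position": TCP position; "ee_rot": TCP orientation; "ft_force": force on the tool from outside, world axes, zero at the start; "moment": the same for the moment, N m; "grip_width": finger opening in m.
Only numpy, scipy, OpenCV 4.12 (cv2) and the standard library are available. Lean on these libraries where they do the work, as an engineer would, in place of code of your own. Each camera call takes 0.05 s, during which the arm holds its last target. There are 200 camera calls.

### The job

Sort the loose test consumables into their trays: the two round abrading rubbers go into the divided tray, one in each bay and lengthwise along the divider; the rubber block goes flat into the plain square tray, and the pencil sharpener flat into the round dish. Leave the red chuck and the screw pot where they are.

Things in the scene. Friction and masses are not known exactly. Their poses are not given: they have to be found in the camera images.
- rod_a_mid (a point): Round abrading rubber, a plain pinkish cylinder of even thickness, 12 mm thick and 58 mm long, lying on the table. The point is its centre, 6 mm above its underside; its y axis runs along its length, z up. Grasp across its thickness.
- rod_b_mid (a point): The other round abrading rubber, a plain dark grey cylinder, 12 mm thick and 54 mm long, lying on the table. The point is its centre, 6 mm above its underside; its y axis runs along its length, z up. Grasp across its thickness. It does not matter which round rubber goes in which bay.
- block_mid (a point): Rubber block, an oblong eraser with a paper sleeve round its middle: 25 mm (its x) by 52 mm (its y) by 18 mm high. The point is its centre, 9 mm above its underside, z up.
- sharpener_mid (a point): Small metal pencil sharpener with ribbed sides: 15 mm (its x) by 25 mm (its y); the body is 12 mm high, a screw head makes it 14 mm. The point is the centre of the body, 6 mm above its underside, z up. Grasp the ribbed sides, across its x.
- twin_tray: Shallow grey tray with one dividing wall, fixed to the table: 90 mm (its x) by 140 mm (its y), 16 mm high, floor 7 mm, walls 4 mm thick. The divider runs along x through the middle: two bays, each 82 mm (x) by 64 mm (y) inside, centred at y = +34 and -34 mm in the tray's frame. Origin: centre of its underside, on the table; z up.
- plain_tray: Shallow grey square tray without a divider, fixed to the table: 90 by 90 mm outside, 82 by 82 mm inside, 16 mm high, floor 7 mm thick. Origin: centre of its underside, on the table; z up. A low open case (walls 50 mm high, front at x = 0.515) stands behind the loose things, y from 0.20 to 0.49; another machine stands to the right of y = -0.50.
- dish: Shallow round steel dish, fixed to the table: 94 mm across the rim, about 80 mm across inside at the floor, 18 mm high, floor 7 mm thick. Origin: centre of its underside, on the table; z up. A tall tester stands behind the middle of the table (y from -0.30 to 0.03, front at x = 0.565): carry things along in front of it, within about 0.48 m of the robot's base axis.
- chuck_mid (a point): Red chuck, a stepped round holder, thick at one end and thin at the other, 14 mm thick and 58 mm long, lying among the things. Loose; not to be sorted, stays where it lies. The point is its centre, 7 mm up; y along its length.
- pot_mid (a point): Screw-lid pot of spare screws, 45 mm across and 43 mm high, standing among the things. Loose; not to be sorted, stays where it stands. The point is its centre, 21.5 mm up.

How it is judged (in metres and radians):
At the end, for the whole second after the job is handed in: One round rubber lies flat in each bay of the divided tray, along the divider within 0.4 rad, within 22 mm of the bay centre along and 26 mm across it; block flat in the plain tray within 30 mm of its centre each way; sharpener flat in the dish within 32 mm of its centre; all at rest ((((x of rod_a_mid in the frame of twin_tray between -0.022 and 0.022 m and y of rod_a_mid in the frame of twin_tray between 0.008 and 0.06 m and z of rod_a_mid in the frame of twin_tray between 0.008 and 0.018 m and angle between rod_a_mid's own y axis and vertical between 1.42 and 1.72 rad and angle between the y axis of rod_a_mid and the x axis of twin_tray, either way round below 0.4 rad) and (x of rod_b_mid in the frame of twin_tray between -0.022 and 0.022 m and y of rod_b_mid in the frame of twin_tray between -0.06 and -0.008 m and z of rod_b_mid in the frame of twin_tray between 0.008 and 0.018 m and angle between rod_b_mid's own y axis and vertical between 1.42 and 1.72 rad and angle between the y axis of rod_b_mid and the x axis of twin_tray, either way round below 0.4 rad)) or ((x of rod_a_mid in the frame of twin_tray between -0.022 and 0.022 m and y of rod_a_mid in the frame of twin_tray between -0.06 and -0.008 m and z of rod_a_mid in the frame of twin_tray between 0.008 and 0.018 m and angle between rod_a_mid's own y axis and vertical between 1.42 and 1.72 rad and angle between the y axis of rod_a_mid and the x axis of twin_tray, either way round below 0.4 rad) and (x of rod_b_mid in the frame of twin_tray between -0.022 and 0.022 m and y of rod_b_mid in the frame of twin_tray between 0.008 and 0.06 m and z of rod_b_mid in the frame of twin_tray between 0.008 and 0.018 m and angle between rod_b_mid's own y axis and vertical between 1.42 and 1.72 rad and angle between the y axis of rod_b_mid and the x axis of twin_tray, either way round below 0.4 rad))) and x of block_mid in the frame of plain_tray between -0.03 and 0.03 m and y of block_mid in the frame of plain_tray between -0.03 and 0.03 m and z of block_mid in the frame of plain_tray between 0.011 and 0.021 m and angle between block_mid's own z axis and vertical below 0.2 rad and horizontal distance between sharpener_mid and dish below 0.032 m and z of sharpener_mid in the frame of dish between 0.008 and 0.0185 m and linear speed of each of rod_a, rod_b, block, sharpener below 0.02 m/s); the robot touches nothing.
It fails at once if the red chuck is shifted by more than 20 mm (distance of chuck_mid from where it was at the start of the episode above 0.02 m).
It fails at once if the screw pot is shifted by more than 20 mm (distance of pot_mid from where it was at the start of the episode above 0.02 m).
It also fails if it takes over 128 s, if anything falls off the work surface, if the arm or the gripper's body presses on something with over 40 N, if the wrist force passes 120 N, or if a joint passes its speed limit or range.

## Working session

There is one attempt and no reset: what is moved stays moved. The work goes in short steps, Python scripts to look and compute and a tool call to move; the robot and the scene stay as the last step left them, time stands still between calls to the robot, and variables do not carry over. Pictures are saved under pics/ and viewed, about 12 in all and at most 16, crops included, and the job is handed in when it is done.

Besides the shell and the picture viewer there is one more tool, called after "Request:" as name([rows], argument=value, ...), one row to a line, values as JSON. carry_out: Moves the arm, as the interface text tells. Its arguments: {"type":"object","properties":{"commands":{"type":"array"},"newtons":{"type":"number"}},"required":["commands"]}

```bash
mkdir -p pics; ls
python3 - <<'E'
from workcell import ctrl, viewer
import cv2,numpy as np
print(ctrl.observe())
for n in("top","scene","wrist"):
    print(n,viewer.camera_params(n))
for n in("top","scene"):
    im,d=viewer.get_image(n); cv2.imwrite(f"pics/{n}0.png",im); np.save(f"{n}0.npy",d)
E
```

```text
pics
{'t': 0.0, 'joint_pos': array([-71.04595533,  26.83481618,  -0.66328032,  91.88338478,
         0.3455087 ,  61.38700419,  -3.22362625]), 'dq': array([-0.05055835,  0.10905579, -0.08249047, -0.05922615,  0.09412038,
       -0.10694581, -0.02255366]), 'joint_torque': array([-4.19543148e-04, -5.32386267e+01,  2.14771985e-02, -2.51307392e+01,
        1.14732355e-02,  7.61387986e-03,  1.06935533e-05]), 'position': array([0.23724298, 0.60457115, 0.24933391]), 'ee_rot': array([[-9.30929663e-01,  3.65198179e-01, -5.02904209e-04],
       [ 3.65198489e-01,  9.30928067e-01, -1.73123635e-03],
       [-1.64076718e-04, -1.79531912e-03, -9.99998375e-01]]), 'ft_force': array([ 0.30788839, -0.15709199, -0.01877067]), 'moment': array([-0.04732295, -0.01004655,  0.01235056]), 'grip_width': 0.08568773515269293}
top {'fx': 369.7329702952772, 'fy': 369.7329702952772, 'cx': 256.28066512278946, 'cy': 190.13049906011298, 'xyz': array([0.2956765 , 0.01066776, 1.1167844 ]), 'attitude': array([[ 1.84486795e-02, -9.83791653e-01,  1.78363756e-01],
       [-9.99829788e-01, -1.81169419e-02,  3.48861859e-03],
       [-2.00668047e-04, -1.78397757e-01, -9.83958434e-01]])}
scene {'fx': 481.6324077199646, 'fy': 481.6324077199646, 'cx': 262.9046410147483, 'cy': 184.4529210908772, 'xyz': array([-0.34699894, -1.0386448 ,  0.90071839]), 'attitude': array([[ 0.7747145 , -0.34866489,  0.5274943 ],
       [-0.63214344, -0.40785961,  0.65882108],
       [-0.01456416, -0.8438503 , -0.53638098]])}
wrist {'fx': 286.5067108454107, 'fy': 286.5067108454107, 'cx': 258.9420517054207, 'cy': 195.50511545994988, 'hand_eye': array([[-6.01014859e-04, -9.47125794e-01, -3.20861916e-01,
         8.37170671e-02],
       [ 9.99999817e-01, -5.46252445e-04, -2.60688362e-04,
        -4.23207877e-04],
       [ 7.16330657e-05, -3.20862014e-01,  9.47125949e-01,
        -1.23405442e-01],
       [ 0.00000000e+00,  0.00000000e+00,  0.00000000e+00,
         1.00000000e+00]])}
```

View pics/top0.png

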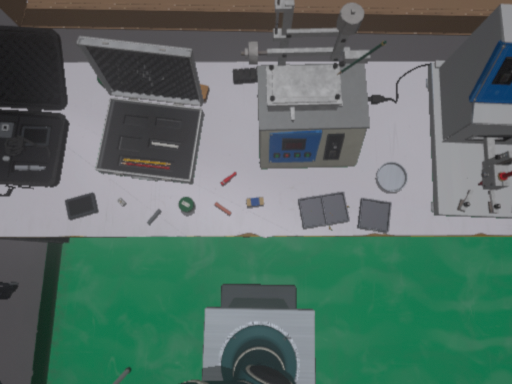

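View pics/scene0.png

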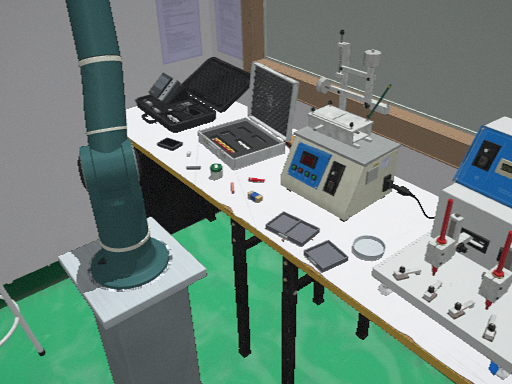

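The top view shows the sharpener at (122,202), the dark rod at (154,216), the pot at (187,205) and the pink rod at (222,209). The chuck is at (229,179), the block at (255,202), the twin tray at (323,210), the plain tray at (374,215) and the dish at (391,178). The scene view agrees with this.

```bash
cat > h.py <<'E'
from workcell import ctrl, viewer
import cv2, numpy as np
def cam(n):
    p=viewer.camera_params(n); K=np.array([[p['fx'],0,p['cx']],[0,p['fy'],p['cy']],[0,0,1]])
    if n=='wrist':
        s=ctrl.observe(); H=p['hand_eye']; R=s['ee_rot']@H[:3,:3]; t=s['position']+s['ee_rot']@H[:3,3]
    else: R,t=p['attitude'],p['xyz']
    return K,R,t
def ray(c,px,z):
    """pixels -> world points on plane z"""
    K,R,t=c; px=np.atleast_2d(px).astype(float)
    d=(R@np.linalg.inv(K)@np.c_[px,np.ones(len(px))].T).T
    return t+d*((z-t[2])/d[:,2])[:,None]
def proj(c,P):
    K,R,t=c; q=(K@R.T@(np.atleast_2d(P)-t).T).T
    return q[:,:2]/q[:,2:]
def goto(xy,z,ydir):
    """shift (tool mm) and turn (deg about tool z) to TCP at xy,z, tool y along +-ydir (world deg), pointing down"""
    s=ctrl.observe(); R=s['ee_rot']; d=R.T@(np.array([*xy,z])-s['position'])*1000
    cur=np.degrees(np.arctan2(R[1,1],R[0,1])); dy=(ydir-cur+90)%180-90
    tilt=R.T@np.array([0,0,-1]); w=np.degrees(np.cross([0,0,1],tilt))
    print('shift',d.round(1),'wz',round(-dy,1),'tilt fix wx wy',w[:2].round(2),'cur y',round(cur,1),'pos',s['position'].round(4),'q7',s['joint_pos'][6].round(1),'t',s['t'],'grip',s['grip_width'].round(4),'F',s['ft_force'].round(1))
E
python3 - <<'E'
from h import *
c=cam('top')
names=dict(sharp=(122,202),rodb=(154,216),pot=(187,205),roda=(222,209),chuck=(229,179),block=(255,202),twin=(323,210),plain=(374,215),dish=(391,178))
for n,p in names.items(): print(n,ray(c,p,.01)[0].round(3))
s=ctrl.observe(); im,d=viewer.get_image('top')
cr=im[160:245,60:270]; cv2.imwrite('pics/c1.png',cv2.resize(cr,None,fx=3.8,fy=3.8,interpolation=cv2.INTER_CUBIC))
cr=im[150:240,285:420]; cv2.imwrite('pics/c2.png',cv2.resize(cr,None,fx=5,fy=5,interpolation=cv2.INTER_CUBIC))
E
```

```text
sharp [0.452 0.42  0.01 ]
rodb [0.412 0.32  0.01 ]
pot [0.447 0.223 0.01 ]
roda [0.437 0.117 0.01 ]
chuck [0.529 0.099 0.01 ]
block [0.46  0.018 0.01 ]
twin [ 0.439 -0.188  0.01 ]
plain [ 0.427 -0.341  0.01 ]
dish [ 0.542 -0.397  0.01 ]
```

View pics/c1.png

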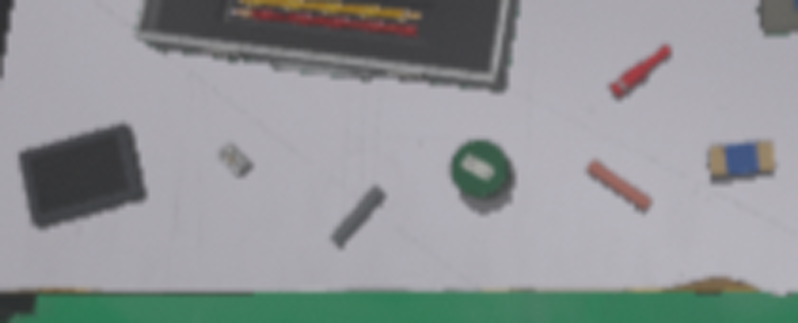

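View pics/c2.png

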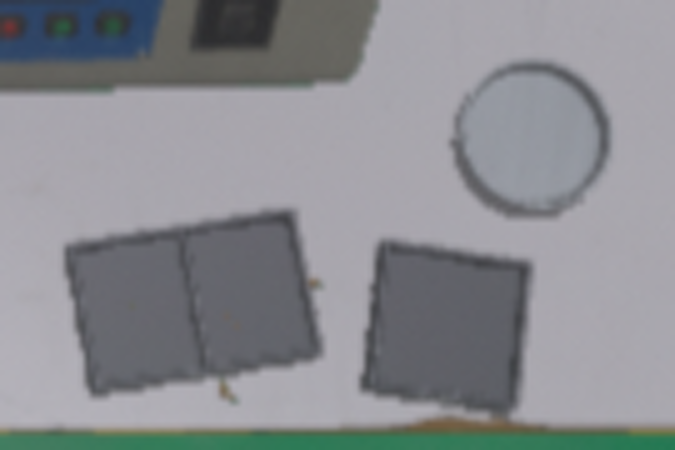

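The crops show everything separated. Both rods are clear of the pot, the twin tray's divider runs roughly along world x, and there is another dark tray at the far left that isn't part of the task. Next I'll fit rectangles.

```bash
cat >> h.py <<'E'
def fit(c,mask,z,near=None):
    """largest blob (or nearest to pixel) -> centre, long-axis deg (world), size"""
    cs,_=cv2.findContours(mask.astype(np.uint8),cv2.RETR_EXTERNAL,cv2.CHAIN_APPROX_NONE)
    cs=[k for k in cs if cv2.contourArea(k)>12]
    k=max(cs,key=cv2.contourArea) if near is None else min(cs,key=lambda k:np.linalg.norm(k[:,0].mean(0)-near))
    P=(ray(c,k[:,0],z)[:,:2]*1000).astype(np.float32)
    (x,y),(w,h),a=cv2.minAreaRect(P)
    if w>h: w,h,a=h,w,a-90
    return np.array([x,y]).round(1),round((a+90)%180,1),(round(w,1),round(h,1))
E
python3 - <<'E'
from h import *
c=cam('top'); im=cv2.imread('pics/top0.png')
bg=np.median(im[195:230,60:400].reshape(-1,3),0); print(bg)
diff=np.abs(im.astype(int)-bg).max(2)>28
names=dict(sharp=(122,202,.012),rodb=(154,216,.006),pot=(187,205,.043),roda=(222,209,.006),chuck=(229,179,.007),block=(255,202,.018),twin=(323,210,.016),plain=(374,215,.016),dish=(391,178,.018))
for n,(u,v,z) in names.items():
    r=32 if n in('twin','plain','dish') else 12
    m=np.zeros_like(diff); m[v-r:v+min(r,20),u-r:u+r]=diff[v-r:v+min(r,20),u-r:u+r]
    try: print(n,fit(c,m,z,(u,v)))
    except Exception as e: print(n,e)
from workcell import ctrl
goto((.43,.30),.25,90)
E
```

```text
[175. 168. 170.]
sharp (array([452.8, 420. ]), 41.7, (14.7, 28.4))
rodb (array([409.8, 322. ]), 142.2, (14.1, 55.1))
pot (array([440.7, 217.2]), 29.1, (46.6, 58.8))
roda (array([438.7, 116.3]), 56.4, (13.9, 57.6))
chuck (array([532.1, 100.8]), 128.8, (16.9, 60.9))
block (array([457.9,  18.9]), 98.3, (31.2, 52.5))
twin (array([ 433.1, -191.2]), 100.2, (107.1, 150.1))
plain (array([ 421.4, -338.5]), 175.3, (98.8, 107.7))
dish (array([ 541.7, -394. ]), 135.1, (90.4, 101.3))Traceback (most recent call last):
  File "<stdin>", line 12, in <module>
  File "h.py", line 22, in goto
    print('shift',d.round(1),'wz',round(-dy,1),'tilt fix wx wy',w[:2].round(2),'cur y',round(cur,1),'pos',s['position'].round(4),'q7',s['joint_pos'][6].round(1),'t',s['t'],'grip',s['grip_width'].round(4),'F',s['ft_force'].round(1))
                                                                                                                                                                                   ^^^^^^^^^^^^^^^^^^^^^
AttributeError: 'float' object has no attribute 'round'
```

```bash
sed -i "s/s\['grip_width'\].round(4)/round(float(s['grip_width']),4)/; s/s\['joint_pos'\]\[6\].round(1)/np.round(s['joint_pos'],0)/" h.py
python3 - <<'E'
from h import *
c=cam('top')
f=lambda L,z: ray(c,(np.array(L,float)+.5)/5-.5+[285,150],z)[:,:2]*1000
T=f([(68,245),(295,211),(320,355),(93,393)],.016);P=f([(382,242),(528,264),(514,411),(364,389)],.016)
D=f([(185,235),(203,375)],.016)
for n,q in(('twin',T),('plain',P)): print(n,q.round(0).tolist(),q.mean(0).round(1),np.linalg.norm(q-np.roll(q,-1,0),axis=1).round(0))
d=D[0]-D[1]; print('div',D.round(0).tolist(),np.degrees(np.arctan2(d[1],d[0])))
e=T[0]+T[3]-T[1]-T[2]; print('long ax',np.degrees(np.arctan2(e[1],e[0])))
print('dish',f([(532,138)],.018))
goto((.453,.42),.15,131.7)
E
```

```text
twin [[472.0, -112.0], [495.0, -249.0], [408.0, -262.0], [383.0, -127.0]] [ 439.4 -187.7] [139.  88. 138.  90.]
plain [[477.0, -301.0], [465.0, -389.0], [377.0, -376.0], [388.0, -288.0]] [ 426.8 -338.7] [88. 89. 89. 90.]
div [[479.0, -183.0], [395.0, -192.0]] 6.50603179807382
long ax 100.0739121290746
dish [[ 542.32792418 -394.08650945]]
shift [-268.3  -93.    99.7] wz -63.1 tilt fix wx wy [-0.08  0.01] cur y 68.6 pos [0.2373 0.6047 0.2495] q7 [-71.  27.  -1.  92.   0.  61.  -3.] t 0.15 grip 0.0854 F [-0.4  0.4  0.8]
```

Request:
carry_out([
  {"dx": -268, "dy": -93, "dz": 80, "wz": -63},
  {"dx": -268, "dy": -93, "dz": 80, "wz": -63},
  {"dx": -268, "dy": -93, "dz": 80, "wz": -63},
  {"dx": -268, "dy": -93, "dz": 80, "wz": -63},
  {"dx": -268, "dy": -93, "dz": 80, "wz": -63},
  {"dx": -268, "dy": -93, "dz": 80, "wz": -63},
  {"dx": -268, "dy": -93, "dz": 80, "wz": -63},
  {"dx": -268, "dy": -93, "dz": 80, "wz": -63},
  {"dx": -268, "dy": -93, "dz": 80, "wz": -63},
  {"dx": -268, "dy": -93, "dz": 80, "wz": -63, "fingers": 0.6},
  {"dx": -268, "dy": -93, "dz": 80, "wz": -63, "fingers": 0.6},
  {"dx": -268, "dy": -93, "dz": 80, "wz": -63, "fingers": 0.6},
])

```text
validation failed for argument at $.co...
```

```bash
cat > w.py <<'E'
from h import *
import sys
def look(name,xy=None,z=0):
    c=cam('wrist'); im,d=viewer.get_image('wrist'); cv2.imwrite(f'pics/{name}.png',im)
    if xy is not None: print('pixel of',xy,proj(c,[[*xy,z]]).round(0))
    return c,im,d
E
python3 - <<'E'
from w import *
look('w1',(.453,.42),.01); goto((.453,.42),.021,131.7)
E
```

```text
pixel of (0.453, 0.42) [[201. 332.]]
shift [-268.3  -93.   228.8] wz -63.1 tilt fix wx wy [-0.06  0.  ] cur y 68.6 pos [0.2373 0.6048 0.2497] q7 [-71.  27.  -1.  92.   0.  61.  -3.] t 0.2 grip 0.0856 F [-1.  -0.4  0.8]
```

View pics/w1.png

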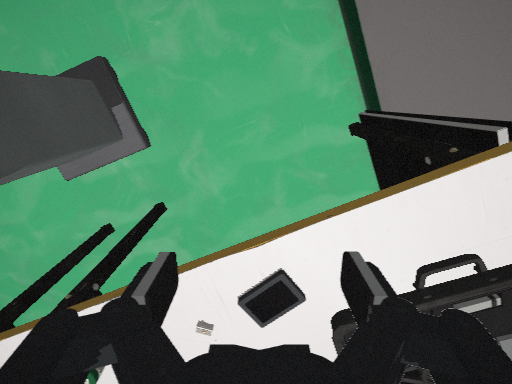

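The move was refused, so I'll send rows with every field. The picture comes from the start pose, with the sharpener at (204,327) against a prediction of (201,332).

Request:
carry_out([
  {"dx": -268, "dy": -93, "dz": 80, "wx": 0, "wy": 0, "wz": -63, "fingers": 0.6},
  {"dx": -268, "dy": -93, "dz": 80, "wx": 0, "wy": 0, "wz": -63, "fingers": 0.6},
  {"dx": -268, "dy": -93, "dz": 80, "wx": 0, "wy": 0, "wz": -63, "fingers": 0.6},
  {"dx": -268, "dy": -93, "dz": 80, "wx": 0, "wy": 0, "wz": -63, "fingers": 0.6},
  {"dx": -268, "dy": -93, "dz": 80, "wx": 0, "wy": 0, "wz": -63, "fingers": 0.6},
  {"dx": -268, "dy": -93, "dz": 80, "wx": 0, "wy": 0, "wz": -63, "fingers": 0.6},
  {"dx": -268, "dy": -93, "dz": 80, "wx": 0, "wy": 0, "wz": -63, "fingers": 0.6},
  {"dx": -268, "dy": -93, "dz": 80, "wx": 0, "wy": 0, "wz": -63, "fingers": 0.6},
  {"dx": -268, "dy": -93, "dz": 80, "wx": 0, "wy": 0, "wz": -63, "fingers": 0.6},
  {"dx": -268, "dy": -93, "dz": 80, "wx": 0, "wy": 0, "wz": -63, "fingers": 0.6},
  {"dx": -268, "dy": -93, "dz": 80, "wx": 0, "wy": 0, "wz": -63, "fingers": 0.6},
], newtons=30)

```text
t: 1.3
position: [0.4525, 0.4206, 0.1699]
ee_rot: [[-0.748, -0.664, -0.0], [-0.664, 0.748, -0.001], [0.001, -0.001, -1.0]]
ft_force: [-0.6, -0.2, -0.7]
grip_width: 0.0516
```

Run:
```python
from w import *
look('w2',(.453,.42),.01); goto((.453,.42),.021,131.7)
```

```text
pixel of (0.453, 0.42) [[258. 184.]]
shift [-1.000e-01 -7.000e-01  1.489e+02] wz -0.1 tilt fix wx wy [-0.04 -0.05] cur y 131.6 pos [0.4524 0.4206 0.1699] q7 [-38.  29. -11. 100.   7.  51.  80.] t 1.35 grip 0.0512 F [ 0.3  0.  -0.3]
```

View pics/w2.png

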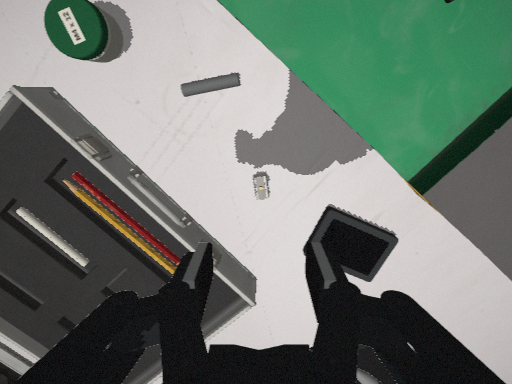

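The sharpener is at (261,186), slightly skewed, and the dark rod is at (210,84). I'll refine both by mask. The arm's shadow runs near them.

```bash
cat >> w.py <<'E'
def tight(c,im,px,r,z,thr=35):
    x,y=[int(v) for v in px]; w=im[y-r:y+r,x-r:x+r].astype(int); bg=np.median(w.reshape(-1,3),0)
    m=np.zeros(im.shape[:2],bool); m[y-r:y+r,x-r:x+r]=np.abs(w-bg).max(2)>thr
    m=cv2.morphologyEx(m.astype(np.uint8),cv2.MORPH_CLOSE,np.ones((5,5)))
    return fit(c,m,z,px)
E
python3 - <<'E'
from w import *
im=cv2.imread('pics/w2.png'); c=cam('wrist')
for t in(20,35,50): print(tight(c,im,(261,186),20,.010,t),tight(c,im,(211,84),38,.006,t))
E
```

```text
(array([449.5, 421.7]), 42.3, (18.5, 35.4)) (array([410.1, 323.1]), 142.6, (12.9, 58.2))
(array([449.5, 421.7]), 42.2, (16.5, 35.4)) (array([410.3, 322.8]), 142.3, (12.9, 57.0))
(array([449.5, 421.7]), 42.2, (16.4, 35.4)) (array([410.1, 323.2]), 142.1, (12.2, 56.3))
```

Request:
carry_out([
  {"dx": -2, "dy": 2, "dz": 50, "wx": 0, "wy": 0, "wz": -1, "fingers": 0.5},
  {"dx": -2, "dy": 2, "dz": 100, "wx": 0, "wy": 0, "wz": -1, "fingers": 0.5},
  {"dx": -2, "dy": 2, "dz": 125, "wx": 0, "wy": 0, "wz": -1, "fingers": 0.5},
  {"dx": -2, "dy": 2, "dz": 140, "wx": 0, "wy": 0, "wz": -1, "fingers": 0.5},
  {"dx": -2, "dy": 2, "dz": 148, "wx": 0, "wy": 0, "wz": -1, "fingers": 0.5},
  {"dx": -2, "dy": 2, "dz": 148, "wx": 0, "wy": 0, "wz": -1, "fingers": 0.5},
  {"dx": -2, "dy": 2, "dz": 148, "wx": 0, "wy": 0, "wz": -1, "fingers": 0},
  {"dx": -2, "dy": 2, "dz": 148, "wx": 0, "wy": 0, "wz": -1, "fingers": 0},
  {"dx": -2, "dy": 2, "dz": 148, "wx": 0, "wy": 0, "wz": -1, "fingers": 0},
  {"dx": -2, "dy": 2, "dz": 148, "wx": 0, "wy": 0, "wz": -1, "fingers": 0},
  {"dx": -2, "dy": 2, "dz": 148, "wx": 0, "wy": 0, "wz": -1, "fingers": 0},
  {"dx": -2, "dy": 2, "dz": 148, "wx": 0, "wy": 0, "wz": -1, "fingers": 0},
], newtons=30)

```text
t: 2.55
position: [0.4535, 0.4242, 0.0237]
ee_rot: [[-0.736, -0.677, 0.002], [-0.677, 0.736, 0.001], [-0.002, -0.001, -1.0]]
ft_force: [-1.6, -0.1, 7.0]
grip_width: 0.0121
```

Request:
carry_out([
  {"dx": 0, "dy": 0, "dz": 0, "wx": 0, "wy": 0, "wz": 0, "fingers": 0},
  {"dx": 0, "dy": 0, "dz": 0, "wx": 0, "wy": 0, "wz": 0, "fingers": 0},
  {"dx": 0, "dy": 0, "dz": -40, "wx": 0, "wy": 0, "wz": 0, "fingers": 0},
  {"dx": 0, "dy": 0, "dz": -90, "wx": 0, "wy": 0, "wz": 0, "fingers": 0},
  {"dx": 0, "dy": 0, "dz": -120, "wx": 0, "wy": 0, "wz": 0, "fingers": 0},
  {"dx": 0, "dy": 0, "dz": -120, "wx": 0, "wy": 0, "wz": 0, "fingers": 0},
  {"dx": 0, "dy": 0, "dz": -120, "wx": 0, "wy": 0, "wz": 0, "fingers": 0},
])

```text
t: 3.25
position: [0.4534, 0.4239, 0.1441]
ee_rot: [[-0.736, -0.676, 0.003], [-0.676, 0.736, 0.001], [-0.003, -0.001, -1.0]]
ft_force: [0.4, 0.5, -0.7]
grip_width: 0.0119
```

Run:
```python
from w import *
look('w3',(.4535,.4242),.01); goto((.453,.42),.021,131.7)
```

```text
pixel of (0.4535, 0.4242) [[258. 192.]]
shift [  2.1  -2.5 121.8] wz 0.9 tilt fix wx wy [-0.05  0.03] cur y 132.6 pos [0.4528 0.4233 0.1428] q7 [-38.  32. -11. 100.   8.  49.  80.] t 3.3 grip 0.012 F [-0.7 -0.9 -1.1]
```

View pics/w3.png

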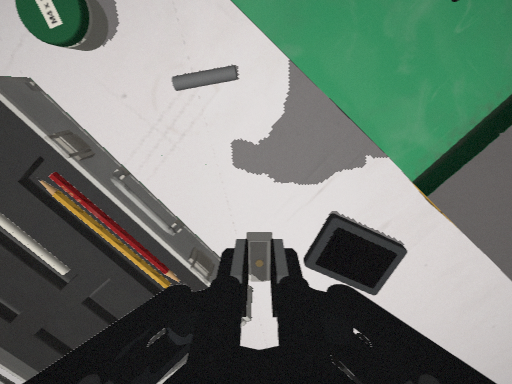

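The sharpener is held upright between the pads, at about (260,255). Next I'll carry it along in front of the tester.

Request:
carry_out([
  {"dx": 405, "dy": -407, "dz": -20, "wx": 0, "wy": 0, "wz": 60, "fingers": 0},
  {"dx": 405, "dy": -407, "dz": -20, "wx": 0, "wy": 0, "wz": 60, "fingers": 0},
  {"dx": 405, "dy": -407, "dz": -20, "wx": 0, "wy": 0, "wz": 60, "fingers": 0},
  {"dx": 405, "dy": -407, "dz": -20, "wx": 0, "wy": 0, "wz": 60, "fingers": 0},
  {"dx": 405, "dy": -407, "dz": -20, "wx": 0, "wy": 0, "wz": 60, "fingers": 0},
  {"dx": 405, "dy": -407, "dz": -20, "wx": 0, "wy": 0, "wz": 60, "fingers": 0},
  {"dx": 405, "dy": -407, "dz": -20, "wx": 0, "wy": 0, "wz": 60, "fingers": 0},
  {"dx": 405, "dy": -407, "dz": -20, "wx": 0, "wy": 0, "wz": 60, "fingers": 0},
  {"dx": 405, "dy": -407, "dz": -20, "wx": 0, "wy": 0, "wz": 60, "fingers": 0},
  {"dx": 405, "dy": -407, "dz": -20, "wx": 0, "wy": 0, "wz": 60, "fingers": 0},
  {"dx": 405, "dy": -407, "dz": -20, "wx": 0, "wy": 0, "wz": 60, "fingers": 0},
  {"dx": 405, "dy": -407, "dz": -20, "wx": 0, "wy": 0, "wz": 60, "fingers": 0},
])

```text
t: 4.5
position: [0.4279, -0.1545, 0.1617]
ee_rot: [[-0.952, 0.305, -0.002], [0.305, 0.952, -0.001], [0.001, -0.002, -1.0]]
ft_force: [0.2, -0.1, -0.3]
grip_width: 0.0118
```

Run:
```python
from w import *
goto((.42,-.28),.16,50);goto((.542,-.394),.10,50)
```

```text
shift [ -30.7 -121.9    1.9] wz 22.3 tilt fix wx wy [-0.11 -0.08] cur y 72.3 pos [ 0.4279 -0.1545  0.1617] q7 [  4.  15.  14. 123.  -5.  42.  93.] t 4.5 grip 0.0118 F [ 0.2 -0.1 -0.3]
shift [-181.7 -193.2   61.8] wz 22.3 tilt fix wx wy [-0.11 -0.08] cur y 72.3 pos [ 0.4279 -0.1545  0.1617] q7 [  4.  15.  14. 123.  -5.  42.  93.] t 4.5 grip 0.0118 F [ 0.2 -0.1 -0.3]
```

Request:
carry_out([
  {"dx": -31, "dy": -122, "dz": 0, "wx": 0, "wy": 0, "wz": 22, "fingers": 0},
  {"dx": -31, "dy": -122, "dz": 0, "wx": 0, "wy": 0, "wz": 22, "fingers": 0},
  {"dx": -31, "dy": -122, "dz": 0, "wx": 0, "wy": 0, "wz": 22, "fingers": 0},
  {"dx": -182, "dy": -193, "dz": 20, "wx": 0, "wy": 0, "wz": 22, "fingers": 0},
  {"dx": -182, "dy": -193, "dz": 20, "wx": 0, "wy": 0, "wz": 22, "fingers": 0},
  {"dx": -182, "dy": -193, "dz": 20, "wx": 0, "wy": 0, "wz": 22, "fingers": 0},
  {"dx": -182, "dy": -193, "dz": 20, "wx": 0, "wy": 0, "wz": 22, "fingers": 0},
  {"dx": -182, "dy": -193, "dz": 20, "wx": 0, "wy": 0, "wz": 22, "fingers": 0},
  {"dx": -182, "dy": -193, "dz": 20, "wx": 0, "wy": 0, "wz": 22, "fingers": 0},
  {"dx": -182, "dy": -193, "dz": 20, "wx": 0, "wy": 0, "wz": 22, "fingers": 0},
])

```text
t: 5.5
position: [0.5412, -0.3926, 0.1409]
ee_rot: [[-0.769, 0.639, -0.004], [0.639, 0.769, 0.0], [0.003, -0.002, -1.0]]
ft_force: [-0.4, 0.8, -0.3]
grip_width: 0.012
```

Run:
```python
from w import *
c,im,d=look('w4',(.542,-.394),.018); goto((.542,-.394),.032,50)
```

```text
pixel of (0.542, -0.394) [[260. 198.]]
shift [ -1.4  -0.4 109.5] wz 0.3 tilt fix wx wy [-0.12 -0.13] cur y 50.3 pos [ 0.5415 -0.3927  0.1415] q7 [ 19.  36.  20.  95. -14.  52.  95.] t 5.55 grip 0.0121 F [-0.4  0.2 -0.9]
```

View pics/w4.png

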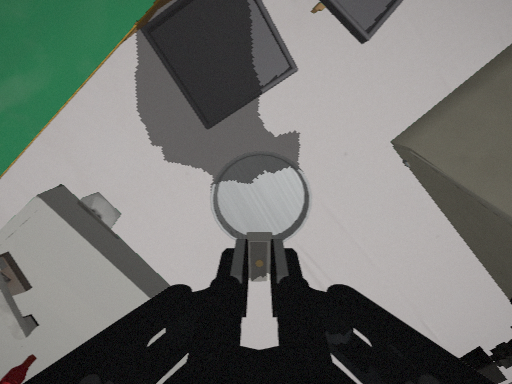

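The dish's circle is centred at about (261,197), which matches the predicted (260,198). I'll lower and release.

Request:
carry_out([
  {"dx": -1, "dy": 0, "dz": 50, "wx": 0, "wy": 0, "wz": 0, "fingers": 0},
  {"dx": -1, "dy": 0, "dz": 85, "wx": 0, "wy": 0, "wz": 0, "fingers": 0},
  {"dx": -1, "dy": 0, "dz": 100, "wx": 0, "wy": 0, "wz": 0, "fingers": 0},
  {"dx": -1, "dy": 0, "dz": 109, "wx": 0, "wy": 0, "wz": 0, "fingers": 0},
  {"dx": -1, "dy": 0, "dz": 110, "wx": 0, "wy": 0, "wz": 0, "fingers": 0},
  {"dx": -1, "dy": 0, "dz": 110, "wx": 0, "wy": 0, "wz": 0, "fingers": 0},
])

```text
t: 6.15
position: [0.5428, -0.3941, 0.0331]
ee_rot: [[-0.769, 0.639, -0.001], [0.639, 0.769, -0.002], [-0.0, -0.002, -1.0]]
ft_force: [0.1, -0.9, -0.2]
grip_width: 0.0118
```

Request:
carry_out([
  {"dx": 0, "dy": 0, "dz": 0, "wx": 0, "wy": 0, "wz": 0, "fingers": 0.35},
  {"dx": 0, "dy": 0, "dz": 0, "wx": 0, "wy": 0, "wz": 0, "fingers": 0.35},
  {"dx": 0, "dy": 0, "dz": 0, "wx": 0, "wy": 0, "wz": 0, "fingers": 0.35},
  {"dx": 0, "dy": 0, "dz": 0, "wx": 0, "wy": 0, "wz": 0, "fingers": 0.35},
  {"dx": 0, "dy": 0, "dz": -20, "wx": 0, "wy": 0, "wz": 0, "fingers": 0.35},
  {"dx": 0, "dy": 0, "dz": -60, "wx": 0, "wy": 0, "wz": 0, "fingers": 0.35},
  {"dx": 0, "dy": 0, "dz": -110, "wx": 0, "wy": 0, "wz": 0, "fingers": 0.35},
  {"dx": 0, "dy": 0, "dz": -120, "wx": 0, "wy": 0, "wz": 0, "fingers": 0.35},
  {"dx": 0, "dy": 0, "dz": -120, "wx": 0, "wy": 0, "wz": 0, "fingers": 0.35},
])

```text
t: 7.05
position: [0.5442, -0.3948, 0.1559]
ee_rot: [[-0.769, 0.639, 0.003], [0.639, 0.769, -0.004], [-0.005, -0.001, -1.0]]
ft_force: [0.4, 0.2, -0.0]
grip_width: 0.0304
```

Run:
```python
from w import *
c,im,d=look('w5',(.542,-.394),.013); cv2.imwrite('pics/w5c.png',cv2.resize(im[120:300,160:360],None,fx=2.5,fy=2.5))
goto((.42,-.28),.16,50); goto((.43,-.1),.16,150)
```

```text
pixel of (0.542, -0.394) [[259. 186.]]
shift [167.4   8.9  -6.6] wz 0.3 tilt fix wx wy [-0.08  0.08] cur y 50.3 pos [ 0.5431 -0.3938  0.1536] q7 [ 19.  35.  20.  94. -14.  53.  95.] t 7.1 grip 0.0299 F [-0.3  0.5 -0.7]
shift [274.7 153.7  -7. ] wz 80.3 tilt fix wx wy [-0.08  0.08] cur y 50.3 pos [ 0.5431 -0.3938  0.1536] q7 [ 19.  35.  20.  94. -14.  53.  95.] t 7.1 grip 0.0299 F [-0.3  0.5 -0.7]
```

View pics/w5c.png

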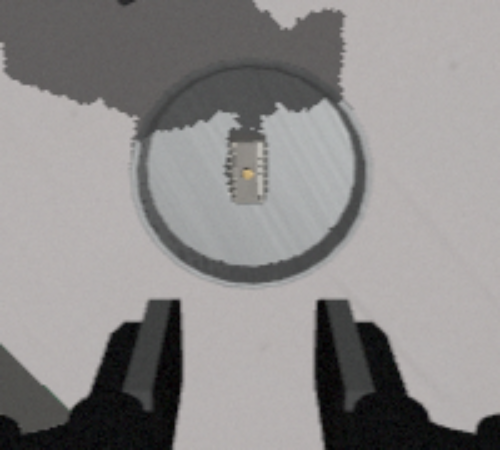

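The sharpener lies flat at the centre of the dish, about (248,172) in the crop. The block is next.

Request:
carry_out([
  {"dx": 167, "dy": 9, "dz": -7, "wx": 0, "wy": 0, "wz": 15, "fingers": 0.5},
  {"dx": 167, "dy": 9, "dz": -7, "wx": 0, "wy": 0, "wz": 15, "fingers": 0.5},
  {"dx": 167, "dy": 9, "dz": -7, "wx": 0, "wy": 0, "wz": 42, "fingers": 0.5},
  {"dx": 167, "dy": 9, "dz": -7, "wx": 0, "wy": 0, "wz": 42, "fingers": 0.5},
  {"dx": 327, "dy": 264, "dz": -7, "wx": 0, "wy": 0, "wz": 42, "fingers": 0.5},
  {"dx": 327, "dy": 264, "dz": -7, "wx": 0, "wy": 0, "wz": 42, "fingers": 0.5},
  {"dx": 327, "dy": 264, "dz": -7, "wx": 0, "wy": 0, "wz": 42, "fingers": 0.5},
  {"dx": 327, "dy": 264, "dz": -7, "wx": 0, "wy": 0, "wz": 42, "fingers": 0.5},
  {"dx": 327, "dy": 264, "dz": -7, "wx": 0, "wy": 0, "wz": 42, "fingers": 0.5},
  {"dx": 327, "dy": 264, "dz": -7, "wx": 0, "wy": 0, "wz": 42, "fingers": 0.5},
  {"dx": 327, "dy": 264, "dz": -7, "wx": 0, "wy": 0, "wz": 42, "fingers": 0.5},
  {"dx": 327, "dy": 264, "dz": -7, "wx": 0, "wy": 0, "wz": 42, "fingers": 0.5},
])

```text
t: 8.3
position: [0.4591, 0.0197, 0.1582]
ee_rot: [[-0.148, 0.989, -0.003], [0.989, 0.148, -0.003], [-0.002, -0.004, -1.0]]
ft_force: [0.2, -0.2, 0.0]
grip_width: 0.0428
```

Run:
```python
from w import *
c,im,d=look('w6',(.46,.018),.018)
goto((.46,.018),.022,8)
px=proj(c,[[.46,.018,.018]])[0]
for t in(30,50): print(tight(c,im,px,48,.018,t))
# blue sleeve
hsv=cv2.cvtColor(im,cv2.COLOR_BGR2HSV); m=cv2.inRange(hsv,(100,90,40),(130,255,255)); print('sleeve',fit(c,m,.018,px))
```

```text
pixel of (0.46, 0.018) [[261. 191.]]
shift [  0.3   1.3 136.5] wz 0.3 tilt fix wx wy [-0.18  0.16] cur y 8.3 pos [0.4591 0.018  0.1585] q7 [-30.  17.  27. 124. -11.  42.  13.] t 8.35 grip 0.0427 F [ 0.6 -1.2  0.3]
(array([442.6,  26.9]), 95.5, (60.4, 68.7))
(array([442.2,  26.9]), 95.5, (59.8, 68.6))
sleeve (array([460.3,  20. ]), 98.6, (23.4, 25.3))
```

View pics/w6.png

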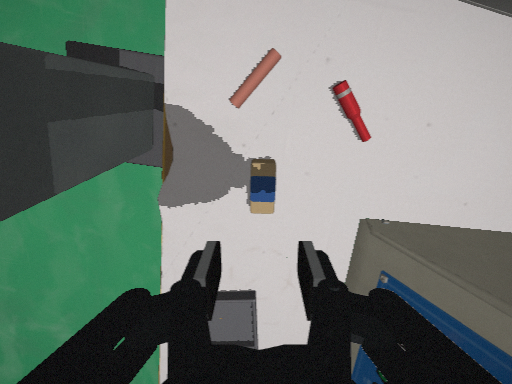

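The block's sleeve is centred at (262,187) and square to the jaws. I'll grasp it.

Request:
carry_out([
  {"dx": 2, "dy": 2, "dz": 50, "wx": 0, "wy": 0, "wz": 0, "fingers": 0.5},
  {"dx": 2, "dy": 2, "dz": 100, "wx": 0, "wy": 0, "wz": 0, "fingers": 0.5},
  {"dx": 2, "dy": 2, "dz": 125, "wx": 0, "wy": 0, "wz": 0, "fingers": 0.5},
  {"dx": 2, "dy": 2, "dz": 134, "wx": 0, "wy": 0, "wz": 0, "fingers": 0.5},
  {"dx": 2, "dy": 2, "dz": 134, "wx": 0, "wy": 0, "wz": 0, "fingers": 0.5},
  {"dx": 2, "dy": 2, "dz": 134, "wx": 0, "wy": 0, "wz": 0, "fingers": 0},
  {"dx": 2, "dy": 2, "dz": 134, "wx": 0, "wy": 0, "wz": 0, "fingers": 0},
  {"dx": 2, "dy": 2, "dz": 134, "wx": 0, "wy": 0, "wz": 0, "fingers": 0},
  {"dx": 2, "dy": 2, "dz": 134, "wx": 0, "wy": 0, "wz": 0, "fingers": 0},
  {"dx": 2, "dy": 2, "dz": 134, "wx": 0, "wy": 0, "wz": 0, "fingers": 0},
])

```text
t: 9.35
position: [0.4615, 0.0198, 0.0258]
ee_rot: [[-0.145, 0.989, -0.0], [0.989, 0.145, -0.003], [-0.003, -0.001, -1.0]]
ft_force: [-0.4, -1.5, 7.3]
grip_width: 0.0234
```

Request:
carry_out([
  {"dx": 0, "dy": 0, "dz": -40, "wx": 0, "wy": 0, "wz": 0, "fingers": 0},
  {"dx": 0, "dy": 0, "dz": -90, "wx": 0, "wy": 0, "wz": 0, "fingers": 0},
  {"dx": 0, "dy": 0, "dz": -120, "wx": 0, "wy": 0, "wz": 0, "fingers": 0},
  {"dx": 0, "dy": 0, "dz": -120, "wx": 0, "wy": 0, "wz": 0, "fingers": 0},
])

```text
t: 9.75
position: [0.4643, 0.0208, 0.1501]
ee_rot: [[-0.146, 0.989, 0.009], [0.989, 0.146, 0.0], [-0.001, 0.009, -1.0]]
ft_force: [1.2, 0.3, 0.0]
grip_width: 0.0232
```

Run:
```python
from w import *
goto((.427,-.339),.15,8)
im=cv2.imread('pics/w6.png')
```

```text
shift [-3.505e+02 -8.930e+01 -3.000e-01] wz 0.4 tilt fix wx wy [0.49 0.07] cur y 8.4 pos [0.4643 0.0208 0.1501] q7 [-31.  18.  28. 124. -13.  40.  14.] t 9.75 grip 0.0232 F [1.2 0.3 0. ]
```

Request:
carry_out([
  {"dx": -350, "dy": -89, "dz": 0, "wx": 0, "wy": 0, "wz": 0, "fingers": 0},
  {"dx": -350, "dy": -89, "dz": 0, "wx": 0, "wy": 0, "wz": 0, "fingers": 0},
  {"dx": -350, "dy": -89, "dz": 0, "wx": 0, "wy": 0, "wz": 0, "fingers": 0},
  {"dx": -350, "dy": -89, "dz": 0, "wx": 0, "wy": 0, "wz": 0, "fingers": 0},
  {"dx": -350, "dy": -89, "dz": 0, "wx": 0, "wy": 0, "wz": 0, "fingers": 0},
  {"dx": -350, "dy": -89, "dz": 0, "wx": 0, "wy": 0, "wz": 0, "fingers": 0},
  {"dx": -350, "dy": -89, "dz": 0, "wx": 0, "wy": 0, "wz": 0, "fingers": 0},
  {"dx": -350, "dy": -89, "dz": 0, "wx": 0, "wy": 0, "wz": 0, "fingers": 0},
  {"dx": -350, "dy": -89, "dz": 0, "wx": 0, "wy": 0, "wz": 0, "fingers": 0},
  {"dx": -350, "dy": -89, "dz": 0, "wx": 0, "wy": 0, "wz": 0, "fingers": 0},
  {"dx": -350, "dy": -89, "dz": 0, "wx": 0, "wy": 0, "wz": 0, "fingers": 0},
  {"dx": -350, "dy": -89, "dz": 0, "wx": 0, "wy": 0, "wz": 0, "fingers": 0},
])

```text
t: 10.95
position: [0.428, -0.3365, 0.1496]
ee_rot: [[-0.149, 0.989, 0.009], [0.989, 0.149, 0.001], [-0.0, 0.009, -1.0]]
ft_force: [-1.4, -0.1, -0.2]
grip_width: 0.0232
```

Run:
```python
from w import *
goto((.427,-.339),.034,8)
c,im,d=look('w7',(.427,-.339),.016)
g=im.astype(int).max(2)<130
print('tray corners predicted',proj(c,[[.477,-.301,.016],[.465,-.389,.016],[.377,-.376,.016],[.388,-.288,.016]]).round(0).tolist())
```

```text
shift [ -2.3  -2.4 115.5] wz 0.5 tilt fix wx wy [0.5  0.01] cur y 8.5 pos [ 0.428  -0.3365  0.1496] q7 [ 10.  26.  31. 113. -19.  45.  61.] t 10.95 grip 0.0232 F [-1.4 -0.1 -0.2]
pixel of (0.427, -0.339) [[258. 194.]]
tray corners predicted [[318.0, 162.0], [288.0, 245.0], [201.0, 222.0], [222.0, 133.0]]
```

View pics/w7.png

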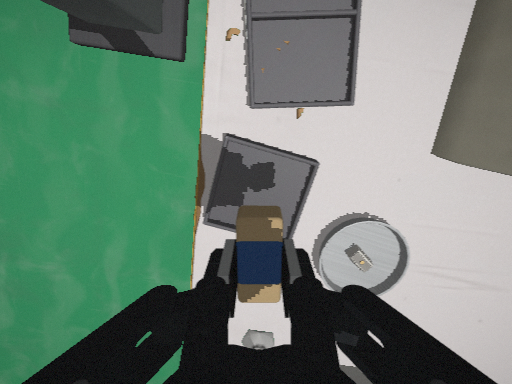

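The tray's corners at (222,133), (318,162) and (204,222) match the prediction. The block is level in the jaws. I'll turn it 16° to line up with the tray, lower it and release.

Request:
carry_out([
  {"dx": -2, "dy": -2, "dz": 30, "wx": 0.5, "wy": 0, "wz": 8, "fingers": 0},
  {"dx": -2, "dy": -2, "dz": 65, "wx": 0.5, "wy": 0, "wz": 16, "fingers": 0},
  {"dx": -2, "dy": -2, "dz": 95, "wx": 0.5, "wy": 0, "wz": 16, "fingers": 0},
  {"dx": -2, "dy": -2, "dz": 110, "wx": 0.5, "wy": 0, "wz": 16, "fingers": 0},
  {"dx": -2, "dy": -2, "dz": 115, "wx": 0.5, "wy": 0, "wz": 16, "fingers": 0},
  {"dx": -2, "dy": -2, "dz": 115, "wx": 0.5, "wy": 0, "wz": 16, "fingers": 0},
  {"dx": -2, "dy": -2, "dz": 115, "wx": 0.5, "wy": 0, "wz": 16, "fingers": 0},
])

```text
t: 11.7
position: [0.428, -0.3396, 0.0359]
ee_rot: [[0.13, 0.992, 0.002], [0.992, -0.13, -0.0], [-0.0, 0.002, -1.0]]
ft_force: [-0.4, 0.4, -0.4]
grip_width: 0.023
```

Request:
carry_out([
  {"dx": 0, "dy": 0, "dz": 0, "wx": 0, "wy": 0, "wz": 0, "fingers": 0.45},
  {"dx": 0, "dy": 0, "dz": 0, "wx": 0, "wy": 0, "wz": 0, "fingers": 0.45},
  {"dx": 0, "dy": 0, "dz": 0, "wx": 0, "wy": 0, "wz": 0, "fingers": 0.45},
  {"dx": 0, "dy": 0, "dz": 0, "wx": 0, "wy": 0, "wz": 0, "fingers": 0.45},
  {"dx": 0, "dy": 0, "dz": -20, "wx": 0, "wy": 0, "wz": 0, "fingers": 0.45},
  {"dx": 0, "dy": 0, "dz": -60, "wx": 0, "wy": 0, "wz": 0, "fingers": 0.45},
  {"dx": 0, "dy": 0, "dz": -110, "wx": 0, "wy": 0, "wz": 0, "fingers": 0.45},
  {"dx": 0, "dy": 0, "dz": -130, "wx": 0, "wy": 0, "wz": 0, "fingers": 0.45},
  {"dx": 0, "dy": 0, "dz": -130, "wx": 0, "wy": 0, "wz": 0, "fingers": 0.45},
])

```text
t: 12.6
position: [0.4294, -0.3408, 0.1692]
ee_rot: [[0.13, 0.991, 0.008], [0.992, -0.13, -0.003], [-0.002, 0.008, -1.0]]
ft_force: [-0.0, 0.4, 0.2]
grip_width: 0.0382
```

Run:
```python
from w import *
c,im,d=look('w8')
hsv=cv2.cvtColor(im,cv2.COLOR_BGR2HSV); m=cv2.inRange(hsv,(100,90,30),(130,255,255)); print('sleeve',fit(c,m,.025,proj(c,[[.427,-.339,.025]])[0]))
# depth-derived heights around block
px=proj(c,[[.427,-.339,.025]])[0].astype(int); K,R,t=c
v,u=np.mgrid[px[1]-30:px[1]+30:6,px[0]-15:px[0]+16:6]; dd=d[v,u]
P=t+(R@(np.stack([(u-K[0,2])/K[0,0]*dd,(v-K[1,2])/K[1,1]*dd,dd]).reshape(3,-1))).T
print((P[:,2].reshape(u.shape)*1000).round(0))
# rod a by colour in saved w6 -> use top estimate
goto((.4387,.1163),.16,146.4)
```

```text
sleeve (array([ 426.9, -338.8]), 81.5, (23.6, 25.5))
[[ 8.  8.  7.  6.  7.  5.]
 [ 6. 26. 24. 25. 25.  7.]
 [ 7. 24. 25. 24. 25.  7.]
 [ 7. 25. 25. 25. 25.  6.]
 [ 6. 24. 27. 25. 25.  7.]
 [ 6. 25. 25. 25. 25.  8.]
 [ 8. 25. 26. 25. 25.  6.]
 [ 6. 26. 24. 25. 25.  7.]
 [ 8. 24. 24. 24. 26.  7.]
 [ 7. 24. 25. 24. 25.  7.]]
shift [453.5 -49.    6.6] wz 26.2 tilt fix wx wy [0.3  0.04] cur y -7.4 pos [ 0.4285 -0.3397  0.1672] q7 [  6.  26.  37. 113. -21.  48.  47.] t 12.65 grip 0.0383 F [ 0.3 -0.2 -0.9]
```

The block is flat, with its top at 25 mm on the depth image and its centre within 1 mm of the tray's. The pink rod is next.

Request:
carry_out([
  {"dx": 453, "dy": -49, "dz": 7, "wx": 0, "wy": 0, "wz": 26, "fingers": 0.4},
  {"dx": 453, "dy": -49, "dz": 7, "wx": 0, "wy": 0, "wz": 26, "fingers": 0.4},
  {"dx": 453, "dy": -49, "dz": 7, "wx": 0, "wy": 0, "wz": 26, "fingers": 0.4},
  {"dx": 453, "dy": -49, "dz": 7, "wx": 0, "wy": 0, "wz": 26, "fingers": 0.4},
  {"dx": 453, "dy": -49, "dz": 7, "wx": 0, "wy": 0, "wz": 26, "fingers": 0.4},
  {"dx": 453, "dy": -49, "dz": 7, "wx": 0, "wy": 0, "wz": 26, "fingers": 0.4},
  {"dx": 453, "dy": -49, "dz": 7, "wx": 0, "wy": 0, "wz": 26, "fingers": 0.4},
  {"dx": 453, "dy": -49, "dz": 7, "wx": 0, "wy": 0, "wz": 26, "fingers": 0.4},
  {"dx": 453, "dy": -49, "dz": 7, "wx": 0, "wy": 0, "wz": 26, "fingers": 0.4},
  {"dx": 453, "dy": -49, "dz": 7, "wx": 0, "wy": 0, "wz": 26, "fingers": 0.4},
  {"dx": 453, "dy": -49, "dz": 7, "wx": 0, "wy": 0, "wz": 26, "fingers": 0.4},
  {"dx": 453, "dy": -49, "dz": 7, "wx": 0, "wy": 0, "wz": 26, "fingers": 0.4},
])

```text
t: 13.85
position: [0.438, 0.1142, 0.1588]
ee_rot: [[0.552, 0.834, 0.003], [0.834, -0.552, -0.003], [-0.001, 0.005, -1.0]]
ft_force: [-0.3, -0.8, 0.5]
grip_width: 0.0342
```

Run:
```python
from w import *
c,im,d=look('w9',(.4387,.1163),.006)
hsv=cv2.cvtColor(im,cv2.COLOR_BGR2HSV); px=proj(c,[[.4387,.1163,.006]])[0]
m=cv2.inRange(hsv,(0,70,30),(12,255,255)); r=fit(c,m,.008,px); print('rod a',r)
goto(r[0]/1000,.022,r[1]+90)
```

```text
pixel of (0.4387, 0.1163) [[259. 182.]]
rod a (array([438.3, 117.2]), 56.7, (10.2, 59.0))
shift [  3.   -2.5 137. ] wz -0.3 tilt fix wx wy [0.27 0.01] cur y -33.6 pos [0.4382 0.1137 0.1591] q7 [-54.  18.  41. 125. -17.  42. -35.] t 13.9 grip 0.0339 F [ 0.3 -0.5  0.5]
```

View pics/w9.png

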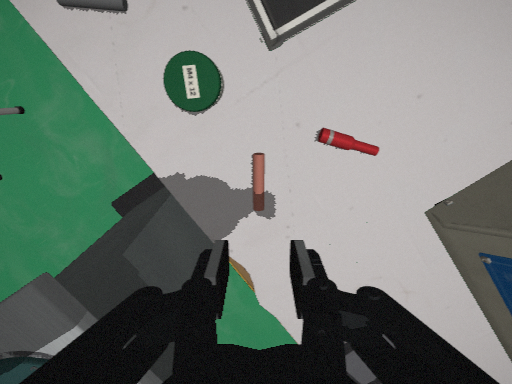

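The rod is at (259,182), upright between the jaws. The chuck and pot are well clear.

Request:
carry_out([
  {"dx": 3, "dy": -2, "dz": 50, "wx": 0.3, "wy": 0, "wz": 0, "fingers": 0.4},
  {"dx": 3, "dy": -2, "dz": 100, "wx": 0.3, "wy": 0, "wz": 0, "fingers": 0.4},
  {"dx": 3, "dy": -2, "dz": 125, "wx": 0.3, "wy": 0, "wz": 0, "fingers": 0.4},
  {"dx": 3, "dy": -2, "dz": 136, "wx": 0.3, "wy": 0, "wz": 0, "fingers": 0.4},
  {"dx": 3, "dy": -2, "dz": 136, "wx": 0.3, "wy": 0, "wz": 0, "fingers": 0.4},
  {"dx": 3, "dy": -2, "dz": 136, "wx": 0.3, "wy": 0, "wz": 0, "fingers": 0},
  {"dx": 3, "dy": -2, "dz": 136, "wx": 0.3, "wy": 0, "wz": 0, "fingers": 0},
  {"dx": 3, "dy": -2, "dz": 136, "wx": 0.3, "wy": 0, "wz": 0, "fingers": 0},
  {"dx": 3, "dy": -2, "dz": 136, "wx": 0.3, "wy": 0, "wz": 0, "fingers": 0},
  {"dx": 3, "dy": -2, "dz": 136, "wx": 0.3, "wy": 0, "wz": 0, "fingers": 0},
])

```text
t: 14.9
position: [0.44, 0.117, 0.0245]
ee_rot: [[0.554, 0.833, 0.002], [0.833, -0.554, 0.001], [0.002, 0.001, -1.0]]
ft_force: [0.4, -2.3, 8.4]
grip_width: 0.0109
```

Request:
carry_out([
  {"dx": 0, "dy": 0, "dz": -40, "wx": 0, "wy": 0, "wz": 0, "fingers": 0},
  {"dx": 0, "dy": 0, "dz": -90, "wx": 0, "wy": 0, "wz": 0, "fingers": 0},
  {"dx": 0, "dy": 0, "dz": -120, "wx": 0, "wy": 0, "wz": 0, "fingers": 0},
  {"dx": 0, "dy": 0, "dz": -120, "wx": 0, "wy": 0, "wz": 0, "fingers": 0},
])

```text
t: 15.3
position: [0.4421, 0.1182, 0.1486]
ee_rot: [[0.553, 0.833, 0.01], [0.833, -0.553, 0.006], [0.011, 0.005, -1.0]]
ft_force: [0.0, -0.7, -0.2]
grip_width: 0.0102
```

Run:
```python
from w import *
goto((.445,-.221),.15,100)
```

```text
shift [-281.   190.    -3.6] wz 46.4 tilt fix wx wy [ 0.26 -0.62] cur y -33.6 pos [0.4421 0.1182 0.1486] q7 [-54.  20.  41. 125. -20.  41. -32.] t 15.3 grip 0.0102 F [ 0.  -0.7 -0.2]
```

Request:
carry_out([
  {"dx": -281, "dy": 190, "dz": 0, "wx": 0, "wy": 0, "wz": 46, "fingers": 0},
  {"dx": -281, "dy": 190, "dz": 0, "wx": 0, "wy": 0, "wz": 46, "fingers": 0},
  {"dx": -281, "dy": 190, "dz": 0, "wx": 0, "wy": 0, "wz": 46, "fingers": 0},
  {"dx": -281, "dy": 190, "dz": 0, "wx": 0, "wy": 0, "wz": 46, "fingers": 0},
  {"dx": -281, "dy": 190, "dz": 0, "wx": 0, "wy": 0, "wz": 46, "fingers": 0},
  {"dx": -281, "dy": 190, "dz": 0, "wx": 0, "wy": 0, "wz": 46, "fingers": 0},
  {"dx": -281, "dy": 190, "dz": 0, "wx": 0, "wy": 0, "wz": 46, "fingers": 0},
  {"dx": -281, "dy": 190, "dz": 0, "wx": 0, "wy": 0, "wz": 46, "fingers": 0},
  {"dx": -281, "dy": 190, "dz": 0, "wx": 0, "wy": 0, "wz": 46, "fingers": 0},
  {"dx": -281, "dy": 190, "dz": 0, "wx": 0, "wy": 0, "wz": 46, "fingers": 0},
  {"dx": -281, "dy": 190, "dz": 0, "wx": 0, "wy": 0, "wz": 46, "fingers": 0},
])

```text
t: 16.4
position: [0.4453, -0.2191, 0.1462]
ee_rot: [[0.983, 0.184, 0.009], [0.184, -0.983, 0.008], [0.011, -0.006, -1.0]]
ft_force: [-0.1, 0.3, -0.0]
grip_width: 0.01
```

Run:
```python
from w import *
c,im,d=look('w10',(.445,-.221),.016)
goto((.445,-.221),.032,100)
print('corners pred',proj(c,[[.472,-.112,.016],[.495,-.249,.016],[.408,-.262,.016],[.383,-.127,.016]]).round(0).tolist())
```

```text
pixel of (0.445, -0.221) [[262. 193.]]
shift [ -1.9   2.3 114.3] wz 0.6 tilt fix wx wy [-0.32 -0.63] cur y -79.4 pos [ 0.4454 -0.2193  0.1463] q7 [-19.  27.  52. 121. -31.  46. -27.] t 16.45 grip 0.0104 F [-0.2 -0.5 -0.5]
corners pred [[146.0, 143.0], [304.0, 146.0], [296.0, 236.0], [156.0, 235.0]]
```

View pics/w10.png

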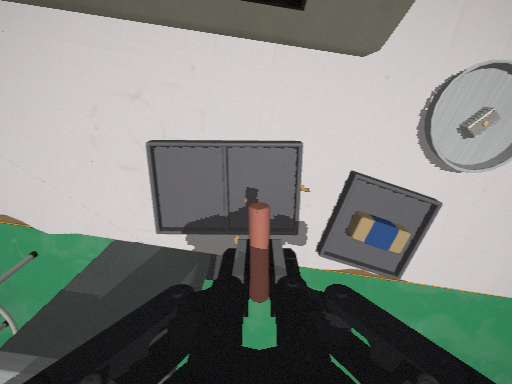

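The tray edges run from (148,142) to (302,142), with the divider at x≈225. The rod is lined up and the right-hand bay is centred under it. I'll lower and release with a small opening.

Request:
carry_out([
  {"dx": -1, "dy": 2, "dz": 50, "wx": -0.3, "wy": -0.6, "wz": 0, "fingers": 0},
  {"dx": -1, "dy": 2, "dz": 85, "wx": -0.3, "wy": -0.6, "wz": 0, "fingers": 0},
  {"dx": -1, "dy": 2, "dz": 105, "wx": -0.3, "wy": -0.6, "wz": 0, "fingers": 0},
  {"dx": -1, "dy": 2, "dz": 114, "wx": -0.3, "wy": -0.6, "wz": 0, "fingers": 0},
  {"dx": -1, "dy": 2, "dz": 114, "wx": -0.3, "wy": -0.6, "wz": 0, "fingers": 0},
  {"dx": -1, "dy": 2, "dz": 114, "wx": -0.3, "wy": -0.6, "wz": 0, "fingers": 0},
])

```text
t: 17.05
position: [0.4464, -0.2204, 0.0328]
ee_rot: [[0.983, 0.185, 0.001], [0.185, -0.983, 0.0], [0.001, 0.0, -1.0]]
ft_force: [0.5, -0.2, -0.5]
grip_width: 0.0102
```

Request:
carry_out([
  {"dx": 0, "dy": 0, "dz": 0, "wx": 0, "wy": 0, "wz": 0, "fingers": 0.25},
  {"dx": 0, "dy": 0, "dz": 0, "wx": 0, "wy": 0, "wz": 0, "fingers": 0.25},
  {"dx": 0, "dy": 0, "dz": 0, "wx": 0, "wy": 0, "wz": 0, "fingers": 0.25},
  {"dx": 0, "dy": 0, "dz": 0, "wx": 0, "wy": 0, "wz": 0, "fingers": 0.25},
  {"dx": 0, "dy": 0, "dz": -20, "wx": 0, "wy": 0, "wz": 0, "fingers": 0.25},
  {"dx": 0, "dy": 0, "dz": -60, "wx": 0, "wy": 0, "wz": 0, "fingers": 0.25},
  {"dx": 0, "dy": 0, "dz": -110, "wx": 0, "wy": 0, "wz": 0, "fingers": 0.25},
  {"dx": 0, "dy": 0, "dz": -130, "wx": 0, "wy": 0, "wz": 0, "fingers": 0.4},
  {"dx": 0, "dy": 0, "dz": -130, "wx": 0, "wy": 0, "wz": 0, "fingers": 0.4},
])

```text
t: 17.95
position: [0.448, -0.2211, 0.1655]
ee_rot: [[0.983, 0.185, 0.007], [0.185, -0.983, -0.001], [0.007, 0.002, -1.0]]
ft_force: [-0.9, 0.3, 0.7]
grip_width: 0.0342
```

Run:
```python
from w import *
c,im,d=look('w11')
hsv=cv2.cvtColor(im,cv2.COLOR_BGR2HSV); m=cv2.inRange(hsv,(0,70,30),(12,255,255)); r=fit(c,m,.015,proj(c,[[.445,-.221,.013]])[0]); print('rod a',r)
goto((.42,.1),.16,100); goto((.410,.323),.16,52.3)
```

```text
rod a (array([ 446., -220.]), 10.6, (11.3, 59.5))
shift [  32.7 -319.7    3.7] wz 0.7 tilt fix wx wy [ 0.03 -0.24] cur y -79.3 pos [ 0.4471 -0.2202  0.1638] q7 [-21.  26.  54. 120. -29.  48. -28.] t 18.0 grip 0.0341 F [-0.4 -0.2 -0.1]
shift [  64.2 -540.7    3.7] wz 48.4 tilt fix wx wy [ 0.03 -0.24] cur y -79.3 pos [ 0.4471 -0.2202  0.1638] q7 [-21.  26.  54. 120. -29.  48. -28.] t 18.0 grip 0.0341 F [-0.4 -0.2 -0.1]
```

The pink rod is placed at (446,-220) mm at 10.6°, where I wanted (445,-221) at 10°. Now the grey rod, turning the long way round to keep joint 7 mid-range.

Request:
carry_out([
  {"dx": 64, "dy": -541, "dz": 4, "wx": 0, "wy": 0, "wz": -132, "fingers": 0.4},
  {"dx": 64, "dy": -541, "dz": 4, "wx": 0, "wy": 0, "wz": -132, "fingers": 0.4},
  {"dx": 64, "dy": -541, "dz": 4, "wx": 0, "wy": 0, "wz": -132, "fingers": 0.4},
  {"dx": 64, "dy": -541, "dz": 4, "wx": 0, "wy": 0, "wz": -132, "fingers": 0.4},
  {"dx": 64, "dy": -541, "dz": 4, "wx": 0, "wy": 0, "wz": -132, "fingers": 0.4},
  {"dx": 64, "dy": -541, "dz": 4, "wx": 0, "wy": 0, "wz": -132, "fingers": 0.4},
  {"dx": 64, "dy": -541, "dz": 4, "wx": 0, "wy": 0, "wz": -132, "fingers": 0.4},
  {"dx": 64, "dy": -541, "dz": 4, "wx": 0, "wy": 0, "wz": -132, "fingers": 0.4},
  {"dx": 64, "dy": -541, "dz": 4, "wx": 0, "wy": 0, "wz": -132, "fingers": 0.4},
  {"dx": 64, "dy": -541, "dz": 4, "wx": 0, "wy": 0, "wz": -132, "fingers": 0.4},
  {"dx": 64, "dy": -541, "dz": 4, "wx": 0, "wy": 0, "wz": -132, "fingers": 0.4},
  {"dx": 64, "dy": -541, "dz": 4, "wx": 0, "wy": 0, "wz": -132, "fingers": 0.4},
])

```text
t: 19.2
position: [0.4071, 0.3299, 0.1579]
ee_rot: [[-0.418, 0.909, 0.002], [0.909, 0.418, 0.001], [-0.0, 0.002, -1.0]]
ft_force: [-0.5, -0.7, -0.2]
grip_width: 0.034
```

Run:
```python
from w import *
goto((.410,.323),.16,52.3)
```

```text
shift [-7.5 -0.3 -2.1] wz -27.6 tilt fix wx wy [0.12 0.01] cur y 24.7 pos [0.4071 0.3299 0.1579] q7 [-63.  23.  24. 115. -13.  45.  -6.] t 19.2 grip 0.034 F [-0.5 -0.7 -0.2]
```

Request:
carry_out([
  {"dx": -7, "dy": 0, "dz": 0, "wx": 0, "wy": 0, "wz": -27.5, "fingers": 0.4},
  {"dx": -7, "dy": 0, "dz": 0, "wx": 0, "wy": 0, "wz": -27.5, "fingers": 0.4},
  {"dx": -7, "dy": 0, "dz": 0, "wx": 0, "wy": 0, "wz": -27.5, "fingers": 0.4},
  {"dx": -7, "dy": 0, "dz": 0, "wx": 0, "wy": 0, "wz": -27.5, "fingers": 0.4},
  {"dx": -7, "dy": 0, "dz": 0, "wx": 0, "wy": 0, "wz": -27.5, "fingers": 0.4},
])

```text
t: 19.7
position: [0.4092, 0.3229, 0.1563]
ee_rot: [[-0.79, 0.613, -0.001], [0.613, 0.79, -0.001], [0.0, -0.001, -1.0]]
ft_force: [-0.5, 0.1, 0.2]
grip_width: 0.0343
```

Run:
```python
from w import *
c,im,d=look('w12',(.410,.323),.006)
px=proj(c,[[.410,.323,.006]])[0]
for t in(35,60): print(tight(c,im,px,45,.008,t))
goto((.410,.323),.023,52.3)
```

```text
pixel of (0.41, 0.323) [[261. 187.]]
(array([400.4, 324.8]), 52.1, (73.2, 79.4))
(array([400.4, 324.8]), 52.1, (73.2, 79.4))
shift [ -0.4   0.6 133.5] wz -0.2 tilt fix wx wy [-0.05  0.01] cur y 52.1 pos [0.4093 0.3229 0.1565] q7 [-57.  22.  18. 115. -10.  44.  19.] t 19.75 grip 0.034 F [-0.7  0.  -1.1]
```

View pics/w12.png

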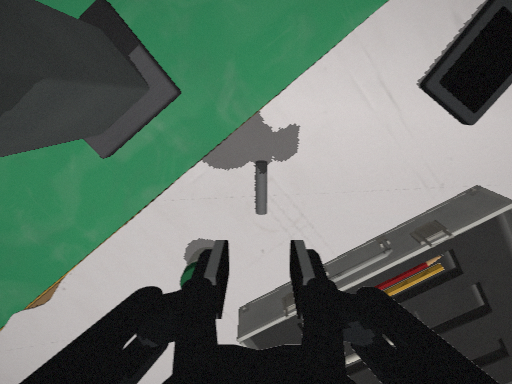

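The rod's centre is at (262,187), against a predicted (261,187), and it is aligned with the jaws. I'll grasp it.

Request:
carry_out([
  {"dx": 0, "dy": 1, "dz": 50, "wx": 0, "wy": 0, "wz": 0, "fingers": 0.4},
  {"dx": 0, "dy": 1, "dz": 100, "wx": 0, "wy": 0, "wz": 0, "fingers": 0.4},
  {"dx": 0, "dy": 1, "dz": 123, "wx": 0, "wy": 0, "wz": 0, "fingers": 0.4},
  {"dx": 0, "dy": 1, "dz": 133, "wx": 0, "wy": 0, "wz": 0, "fingers": 0.4},
  {"dx": 0, "dy": 1, "dz": 133, "wx": 0, "wy": 0, "wz": 0, "fingers": 0.4},
  {"dx": 0, "dy": 1, "dz": 133, "wx": 0, "wy": 0, "wz": 0, "fingers": 0},
  {"dx": 0, "dy": 1, "dz": 133, "wx": 0, "wy": 0, "wz": 0, "fingers": 0},
  {"dx": 0, "dy": 1, "dz": 133, "wx": 0, "wy": 0, "wz": 0, "fingers": 0},
  {"dx": 0, "dy": 1, "dz": 133, "wx": 0, "wy": 0, "wz": 0, "fingers": 0},
  {"dx": 0, "dy": 1, "dz": 133, "wx": 0, "wy": 0, "wz": 0, "fingers": 0},
])

```text
t: 20.75
position: [0.4108, 0.3244, 0.0249]
ee_rot: [[-0.789, 0.614, 0.001], [0.614, 0.789, 0.001], [-0.0, 0.002, -1.0]]
ft_force: [-0.2, -0.1, 8.0]
grip_width: 0.0102
```

Request:
carry_out([
  {"dx": 0, "dy": 0, "dz": -40, "wx": 0, "wy": 0, "wz": 0, "fingers": 0},
  {"dx": 0, "dy": 0, "dz": -90, "wx": 0, "wy": 0, "wz": 0, "fingers": 0},
  {"dx": 0, "dy": 0, "dz": -130, "wx": 0, "wy": 0, "wz": 0, "fingers": 0},
  {"dx": 0, "dy": 0, "dz": -130, "wx": 0, "wy": 0, "wz": 0, "fingers": 0},
])

```text
t: 21.15
position: [0.4133, 0.3265, 0.1608]
ee_rot: [[-0.789, 0.615, 0.009], [0.615, 0.789, 0.01], [-0.001, 0.013, -1.0]]
ft_force: [0.4, -0.2, 0.7]
grip_width: 0.0103
```

Run:
```python
from w import *
goto((.434,-.154),.16,100)
```

```text
shift [-311.7 -366.4   -3.6] wz -47.9 tilt fix wx wy [0.75 0.08] cur y 52.1 pos [0.4133 0.3265 0.1608] q7 [-58.  22.  19. 115. -10.  44.  19.] t 21.15 grip 0.0103 F [ 0.4 -0.2  0.7]
```

Request:
carry_out([
  {"dx": -312, "dy": -366, "dz": 0, "wx": 0, "wy": 0, "wz": -48, "fingers": 0},
  {"dx": -312, "dy": -366, "dz": 0, "wx": 0, "wy": 0, "wz": -48, "fingers": 0},
  {"dx": -312, "dy": -366, "dz": 0, "wx": 0, "wy": 0, "wz": -48, "fingers": 0},
  {"dx": -312, "dy": -366, "dz": 0, "wx": 0, "wy": 0, "wz": -48, "fingers": 0},
  {"dx": -312, "dy": -366, "dz": 0, "wx": 0, "wy": 0, "wz": -48, "fingers": 0},
  {"dx": -312, "dy": -366, "dz": 0, "wx": 0, "wy": 0, "wz": -48, "fingers": 0},
  {"dx": -312, "dy": -366, "dz": 0, "wx": 0, "wy": 0, "wz": -48, "fingers": 0},
  {"dx": -312, "dy": -366, "dz": 0, "wx": 0, "wy": 0, "wz": -48, "fingers": 0},
  {"dx": -312, "dy": -366, "dz": 0, "wx": 0, "wy": 0, "wz": -48, "fingers": 0},
  {"dx": -312, "dy": -366, "dz": 0, "wx": 0, "wy": 0, "wz": -48, "fingers": 0},
  {"dx": -312, "dy": -366, "dz": 0, "wx": 0, "wy": 0, "wz": -48, "fingers": 0},
  {"dx": -312, "dy": -366, "dz": 0, "wx": 0, "wy": 0, "wz": -48, "fingers": 0},
])

```text
t: 22.35
position: [0.4339, -0.155, 0.1561]
ee_rot: [[-0.985, -0.172, 0.009], [-0.172, 0.985, 0.01], [-0.01, 0.008, -1.0]]
ft_force: [0.5, 0.2, 0.2]
grip_width: 0.0104
```

Run:
```python
from w import *
goto((.434,-.154),.033,100)
```

```text
shift [  1.   -0.  123.1] wz -0.1 tilt fix wx wy [0.45 0.58] cur y 99.9 pos [ 0.4339 -0.155   0.1561] q7 [ -3.  17.  21. 124. -10.  41. 126.] t 22.35 grip 0.0104 F [0.5 0.2 0.2]
```

Request:
carry_out([
  {"dx": 1, "dy": 0, "dz": 50, "wx": 0.4, "wy": 0.6, "wz": 0, "fingers": 0},
  {"dx": 1, "dy": 0, "dz": 90, "wx": 0.4, "wy": 0.6, "wz": 0, "fingers": 0},
  {"dx": 1, "dy": 0, "dz": 112, "wx": 0.4, "wy": 0.6, "wz": 0, "fingers": 0},
  {"dx": 1, "dy": 0, "dz": 123, "wx": 0.4, "wy": 0.6, "wz": 0, "fingers": 0},
  {"dx": 1, "dy": 0, "dz": 123, "wx": 0.4, "wy": 0.6, "wz": 0, "fingers": 0},
  {"dx": 1, "dy": 0, "dz": 123, "wx": 0.4, "wy": 0.6, "wz": 0, "fingers": 0},
])

```text
t: 22.95
position: [0.4345, -0.1532, 0.0337]
ee_rot: [[-0.985, -0.173, 0.0], [-0.173, 0.985, 0.001], [-0.0, 0.001, -1.0]]
ft_force: [1.3, -0.1, 0.2]
grip_width: 0.0104
```

Request:
carry_out([
  {"dx": 0, "dy": 0, "dz": 0, "wx": 0, "wy": 0, "wz": 0, "fingers": 0.25},
  {"dx": 0, "dy": 0, "dz": 0, "wx": 0, "wy": 0, "wz": 0, "fingers": 0.25},
  {"dx": 0, "dy": 0, "dz": 0, "wx": 0, "wy": 0, "wz": 0, "fingers": 0.25},
  {"dx": 0, "dy": 0, "dz": 0, "wx": 0, "wy": 0, "wz": 0, "fingers": 0.25},
  {"dx": 0, "dy": 0, "dz": -20, "wx": 0, "wy": 0, "wz": 0, "fingers": 0.25},
  {"dx": 0, "dy": 0, "dz": -60, "wx": 0, "wy": 0, "wz": 0, "fingers": 0.25},
  {"dx": 0, "dy": 0, "dz": -110, "wx": 0, "wy": 0, "wz": 0, "fingers": 0.25},
  {"dx": 0, "dy": 0, "dz": -150, "wx": 0, "wy": 0, "wz": 0, "fingers": 0.4},
  {"dx": 0, "dy": 0, "dz": -150, "wx": 0, "wy": 0, "wz": 0, "fingers": 0.4},
  {"dx": 0, "dy": 0, "dz": -150, "wx": 0, "wy": 0, "wz": 0, "fingers": 0.4},
])

```text
t: 23.95
position: [0.4348, -0.1533, 0.1846]
ee_rot: [[-0.985, -0.173, 0.003], [-0.173, 0.985, 0.001], [-0.003, 0.001, -1.0]]
ft_force: [-0.6, -0.5, -0.7]
grip_width: 0.0339
```

Run:
```python
from w import *
goto((.434,-.154),.2,100)
look('w13',(.434,-.154),.013)
```

```text
shift [  0.9  -0.6 -15.4] wz -0.0 tilt fix wx wy [0.05 0.16] cur y 100.0 pos [ 0.4348 -0.1533  0.1846] q7 [ -6.  14.  24. 122.  -8.  45. 123.] t 23.95 grip 0.0339 F [-0.6 -0.5 -0.7]
pixel of (0.434, -0.154) [[258. 180.]]
```

View pics/w13.png

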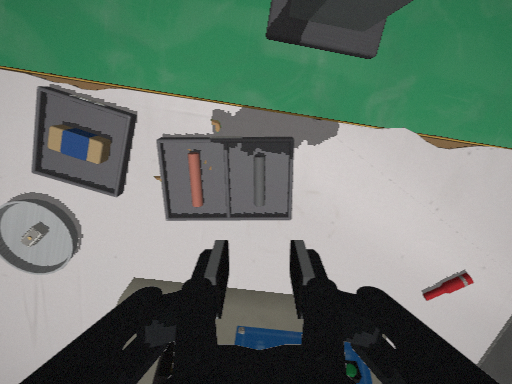

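Everything is in its place: the rods lie at (196,180) and (260,180), one in each bay and parallel to the divider. The block and sharpener are both in their trays. I'll check the chuck and pot numerically and then hand in.

Run:
```python
from w import *
c=cam('top'); im,_=viewer.get_image('top'); im0=cv2.imread('pics/top0.png')
for n,lo,hi,px,z in(('chuck',(170,130,60),(180,255,255),(229,179),.007),('pot',(60,100,20),(85,255,255),(187,205),.043)):
    for i in(im0,im):
        m=cv2.inRange(cv2.cvtColor(i,cv2.COLOR_BGR2HSV),lo,hi); m[225:]=0; print(n,fit(c,m,z,px))
print(ctrl.observe()['t'])
from workcell import workorder
workorder.finish_job()
```

```text
chuck (array([ 556.1, -751.2]), 97.5, (19.2, 36.5))
chuck (array([ 556.1, -751.2]), 97.5, (19.2, 36.5))Traceback (most recent call last):
  File "<stdin>", line 5, in <module>
  File "h.py", line 27, in fit
    k=max(cs,key=cv2.contourArea) if near is None else min(cs,key=lambda k:np.linalg.norm(k[:,0].mean(0)-near))
                                                       ~~~^^^^^^^^^^^^^^^^^^^^^^^^^^^^^^^^^^^^^^^^^^^^^^^^^^^^^
ValueError: min() iterable argument is empty
```

My colour masks missed both. I'll compare the two top images directly around the chuck and pot instead.

Run:
```python
from w import *
im,_=viewer.get_image('top'); im0=cv2.imread('pics/top0.png')
for n,(u,v) in dict(chuck=(229,179),pot=(187,205)).items():
    t=im0[v-13:v+13,u-13:u+13]; s=im[v-25:v+25,u-25:u+25]
    _,q,_,l=cv2.minMaxLoc(cv2.matchTemplate(s,t,cv2.TM_CCOEFF_NORMED)); print(n,'score',round(q,3),'shift px',l[0]-12,l[1]-12)
from workcell import workorder
print(ctrl.observe()['t'],workorder.finish_job())
```

```text
chuck score 1.0 shift px 0 0
pot score 1.0 shift px 0 0
the job is handed in; nothing more can be done
24.1 None
```

All four items are sorted and the job is handed in at 24.1 s of the 128 s allowed. No verdict was reported.

| Item | Where it is | Last check |
|---|---|---|
| Sharpener | Round dish | Flat and centred, seen in the close-up after release |
| Rubber block | Plain square tray | Flat, with its top at 25 mm and its centre within about 1 mm of the tray's |
| Pink rod | Divided tray, bay at −y | At (446, −220) mm, about 1–2 mm from the bay centre, and within 1° of the divider direction |
| Grey rod | Divided tray, bay at +y | Seen lying in its bay parallel to the divider; judged by eye, not measured after release |

- **Chuck and pot:** they had not moved (0 pixel shift between the first and last top images). My first check of them by colour mask failed because the masks missed both objects, so I compared the images directly instead.
- **Commands:** the first move was refused because I left out the `fingers` value in some rows. Nothing moved.
- **Forces:** the highest wrist reading at the end of any move was about 8 N, when closing on the objects.
- **End state:** the gripper was empty and clear of everything.

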